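# Pack the tire lever and hold the bayonet lid half-way

### The arm

A 7-joint arm with a two-finger parallel gripper is mounted at the origin on the work surface. World frame = base frame: x ahead of the robot, y to its left, z up, the work surface at z = 0. Lengths are in mm, angles in rad, forces in N, time in s.
With the tool pointing down it reaches from about 350 to 775 mm from the base axis. Payload 3.1 kg.
Tool frame: the origin (TCP) lies on the centre line of the jaws, within the pads' length; the fingertips stand ctrl.finger_overhang ahead of it and the grasp point (between the pads) lies 5 mm behind it (ctrl.finger_overhang is the distance from the TCP to the fingertips, in mm); z points along the fingers, y is the direction in which the jaws open and shut (so a half turn about z gives the same grasp; the last joint's range is limited). The gripper opens to 85 mm and grips with 20 to 120 N. Pads are 22 mm wide; open, the fingers measure 114 mm over their backs; the gripper's body (76 mm by 85 mm) begins 54 mm behind the grasp point. The pads swing forward as they close: fully open they stand 13 mm farther back than shut.
Start: joints at [1.168, 0.311, 0.014, 1.512, -0.004, 1.319, -0.027], TCP at [194.196, -514.592, 245.304] pointing down, gripper open.
Joint ranges: [-2.7, 2.7], [-0.3, 1.91], [-1.27, 1.3], [0.12, 2.57], [-1.44, 4.58], [0.2, 2.03], [-3.05, 3.05]. Speed limits (rad/s): [2.79, 2.79, 3.14, 3.14, 3.14, 3.14, 3.14].

### API

Orientations are given as a unit quaternion [x, y, z, w].
In Python, from rig import ctrl gives the robot as it stands.
- The arm moves only by the tool apply_moves, never from a script. Its argument "series" is a list of rows, each an object of numbers: "tx", "ty", "tz": the shift along the tool's x, y, z in units of 30 cm (1.0 is 30 cm); "wx", "wy", "wz": the turn, a rotation vector about the tool's x, y, z in units of 0.5 rad (1.0 is 0.5 rad). A call has 1 to 5 rows; each row is the pose to reach, as a shift and turn from the pose measured when the call began, along the tool's axes at that moment; what a row does not reach only later rows make up. A row lasts 1/8 s, in which the tool goes at most 62.5 mm and 10.7 degrees, less where a joint would pass 70% of its speed; a pose out of reach is approached as far as the arm can. A call with a number of a shift or a turn outside -1 to 1 is refused whole. A call with a gripper value outside its range is refused whole. "fingers" is the gripper command: -1 is fully open, 1 is shut, values between are in proportion, set as the call begins (left out, the last holds). The fingers move at their own pace and stop on an object; "squeeze" is the grip in N (left out, the last holds). Time passes only in rows, so rows that repeat a pose let the fingers close. It gives the time, the measured TCP pose, the force and the opening at its end, in the units of the state.
- ctrl.observe(): the state, without advancing time (a new reading comes with each control period).
- ctrl.get_image(name): name is "scene" or "top"; returns a dict with "img" (480x640x3 uint8, blue, green, red), "depth" (480x640 float32, mm along the optical axis (not along the pixel's ray), 0 where there is no reading), "fx", "fy", "cx", "cy" (pixels), "k1" (the pictures are not rectified: a ray, as slopes to the right and down, at radius r is drawn at 1 + k1 r^2 times it, then the intrinsics apply), "cam_to_world" (4x4, takes a point from camera to world coordinates). Camera axes: x right, y down, z forward; pixel columns grow to the right and rows downward; lengths in mm; the calibration is good to about 2 mm. A picture is of the moment at which its call begins.
- ctrl.hand_in(): hands the job in, once; it reports no verdict.
The state is a dict: "time": time; "joint_pos": joint angles; "joint_velocities": joint speeds; "tau": joint torques, N m; "tcp_pos": TCP position; "ee_rot": TCP orientation; "force": force on the tool from outside, world axes, zero at the start; "moment": the same for the moment, N m; "width": finger opening in mm.
Only numpy, scipy, OpenCV 4.12 (cv2) and the standard library are available. Lean on these libraries where they do the work, as an engineer would, in place of code of your own. Each camera call takes 0.05 s, during which the arm holds its last target.

### The job

Pack the round tin: lay the loose steel tire lever flat in the empty cradle beside the lever already fitted, hook end pointing the same way, and let go of it. Then set the bayonet lid into the tin's mouth with its two tabs through the two notches and turn it clockwise (seen from above) until its grip bar lines up with the two little studs on the rim, half-way to the lock, without ever letting it click. Finish while still holding the lid's bar there, because a spring turns it back if let go; leave the other things on the stool where they are.

Things in the scene. Friction and masses are not known exactly. Their poses are not given: they have to be found in the camera images.
- tin: Round open aluminium tool tin fixed to the stool, 160 mm outside diameter, 46 mm tall. Origin: centre of its underside, z up; x runs through the two notches in the mouth and along the lever cradles. Inside, two black cross bars (8 mm thick) at x = +30 and -30 mm, 14 mm high, with 5 mm higher posts, form two cradles along x: at y = -20 mm one with a fitted lever, at y = +20 mm an empty one.
- vacant (a point): Middle of the loose lever once it lies in the empty cradle (y = +20 mm): 17.5 mm above the stool, axes as the tin's. The lever then rests on the cross bars, its underside 14 mm above the stool; the cradle is 23 mm wide. Between the bars, fingers have 25 mm of room on each side of the lever and the tin's floor is 4 mm above the stool.
- fitted_hook (a point): Hook end of the lever fitted in the tin, which is like the loose one: at the tin's x = +44.5, y = -20 mm, 17.5 mm above the stool. Hooks point to the tin's +x.
- ledge (a point): Centre of the mouth, 34 mm above the stool, axes as the tin's: where the centre of the lid's underside is when it sits on the ledge (120 mm inner diameter). Over the ledge a groove, 7.5 mm high, 152 mm in diameter, lets the tabs turn under an inward lip (137 mm inner diameter, top at 46 mm).
- notch (a point): The notch in the lip on the tin's +x side, at 72 mm radius, lip top height; its twin is on the -x side. Each is open 14 degrees to either side of the x axis. From here the lid turns clockwise only, 1.40 rad in all; after 0.14 rad it pushes a return spring (0.1 to 0.3 N m). Beyond 1.0 rad the tabs ride onto lock pawls and click.
- stud (a point): One of two dark studs, 6 mm wide and 5 mm tall, on the lip's top at 74.5 mm radius: 0.70 rad (40 degrees) clockwise from the +x notch; its twin is opposite. They mark half-way. Dark latch blocks outside the rim, 80 degrees clockwise of the notches, mark the lock.
- lid_grip (a point): Bayonet lid, aluminium, 0.22 kg: disc 130 mm wide, 6 mm thick, with two tabs (20 mm wide, 5 mm thick, 145 mm across) at +x and -x, and a grip bar on top along x: 56 mm long, 16 mm wide, from 6 to 44 mm above the underside. This point: on the lid's axis in the bar, 28 mm above the underside; x along bar and tabs, z up. Works either way round. Starts flat on the stool.
- lever_mid (a point): Loose steel tire lever, 60 g, 96 mm long, 14 mm wide, 7 mm thick, narrowing to 8 mm over the last 20 mm at the +x end, where a hook stands up to 13 mm; the other end is round with a dark hole. It starts flat on the stool. This point: middle of the lever's length, 3.5 mm above its underside; x along the lever towards the hook, z up.
- lever_hook (a point): The lever's hook end, 44.5 mm from its middle along +x, 3.5 mm above the underside.
- gauge_head: Bystander: green plastic pump gauge head, 72 mm round dial 32 mm tall with an 82 mm long nozzle to +x. Origin under the dial.
- bumper: Bystander: orange hard silicone bumper, 44 mm wide, 26 mm tall. Origin: centre of underside.
- tool_tin: Bystander: closed rectangular aluminium tool tin with hinged lid, 72 x 112 x 38 mm. Origin: centre of underside.
- coaster_a: Bystander: round ceramic coaster, 94 mm, 7 mm thick, on the robot's side. Origin: centre of underside.
- coaster_b: Bystander: a like coaster, beyond the tin. Origin: centre of underside.
- cone_wrench: Bystander: thin flat wrench, 124 mm long, 5 mm thick. Origin: centre of underside.
Not all that is in view belongs to the job. What is shaped like the part that bears lid_grip but yellow is not meant. There is more than one size of the part that bears lever_mid; the job needs the smaller.

How it is judged (in metres and radians):
On the way, in this order (a step that is already met when the one before it is completed fails the run):
1. the lever lies in the empty cradle, hook the right way, let go (x of lever_mid in the frame of vacant between -0.012 and 0.012 m and y of lever_mid in the frame of vacant between -0.007 and 0.007 m and z of lever_mid in the frame of vacant between -0.003 and 0.003 m and angle between the x axis of lever_mid and the x axis of tin, either way round below 0.15 rad and angle between lever_mid's own z axis and vertical below 0.12 rad and x of lever_hook in the frame of tin above 0.025 m and contact force between the fingers and lever below 0.1 N and linear speed of lever below 0.02 m/s), for 0.2 s.
2. the lid sits on the ledge with its tabs in or just past the notches (horizontal distance between lid_grip and tin below 0.006 m and z of lid_grip in the frame of ledge between 0.025 and 0.032 m and angle between lid_grip's own z axis and vertical below 0.06 rad and angle between the x axis of lid_grip and the x axis of tin, either way round below 0.4 rad), for 0.05 s.
At the end, for the whole second after the job is handed in: Lever flat in the empty cradle (12 mm along, 7 mm across, 3 mm in height, 0.15 rad), hook to the tin's +x, let go; lid on the ledge (centre within 6 mm, raised at most 4 mm), 0.50 to 0.90 rad clockwise from the notches, still, gripped with over 2 N (x of lever_mid in the frame of vacant between -0.012 and 0.012 m and y of lever_mid in the frame of vacant between -0.007 and 0.007 m and z of lever_mid in the frame of vacant between -0.003 and 0.003 m and angle between the x axis of lever_mid and the x axis of tin, either way round below 0.15 rad and angle between lever_mid's own z axis and vertical below 0.12 rad and x of lever_hook in the frame of tin above 0.025 m and horizontal distance between lid_grip and tin below 0.006 m and z of lid_grip in the frame of ledge between 0.025 and 0.032 m and angle between lid_grip's own z axis and vertical below 0.06 rad and angle between the x axis of lid_grip and the x axis of tin, either way round between 0.5 and 0.9 rad and contact force between the fingers and lid above 2 N and contact force between the fingers and lever below 0.1 N and angular speed of lid below 0.1 rad/s); the arm keeps its last pose, push and grip.
It fails at once if the lid is turned on to its lock click (horizontal distance between lid_grip and tin below 0.006 m and z of lid_grip in the frame of ledge between 0.025 and 0.032 m and angle between lid_grip's own z axis and vertical below 0.06 rad and angle between the x axis of lid_grip and the x axis of tin, either way round above 1.1 rad).
It fails at once if another thing on the stool is moved by more than 30 mm (distance of any of gauge_head, bumper, tool_tin, coaster_a, coaster_b, cone_wrench from where it was at the start of the episode above 0.03 m).
It also fails if it takes over 53 s, if anything falls off the work surface, if the arm or the gripper's body presses on something with over 40 N, if the wrist force passes 120 N, or if a joint passes its speed limit or range.

## Working session

There is one attempt and no reset: what is moved stays moved. The work goes in short steps, Python scripts to look and compute and a tool call to move; the robot and the scene stay as the last step left them, time stands still between calls to the robot, and variables do not carry over. Pictures are saved under pics/ and viewed, and the job is handed in when it is done.

Besides the shell and the picture viewer there is one more tool, called after "Request:" by a JSON object that holds its "method" and its "body". apply_moves: Moves the arm, as the interface text tells. Its arguments: {"type":"object","properties":{"series":{"type":"array"},"fingers":{"type":"number"},"squeeze":{"type":"number"}},"required":["series"]}

```bash
ls; mkdir -p pics
python3 - <<'E'
from rig import ctrl
import cv2,numpy as np,pickle
print(ctrl.observe(), ctrl.finger_overhang)
for n in("scene","top"):
    d=ctrl.get_image(n); pickle.dump(d,open(n+"0.pkl","wb")); cv2.imwrite(f"pics/{n}0.png",d["img"])
    print(n,{k:d[k] for k in("fx","fy","cx","cy","k1")},d["cam_to_world"].round(4))
E
```

```text
pics
{'time': 0.0, 'joint_pos': array([ 1.16828763,  0.31175085,  0.0139436 ,  1.51306163, -0.00438543,
        1.31920131, -0.02725688]), 'joint_velocities': array([-0.00198176, -0.00080148, -0.0005036 , -0.00043058,  0.0010724 ,
        0.0011656 , -0.00111231]), 'tau': array([-4.10507364e-04, -3.79916310e+01,  1.45932343e-01, -2.30590564e+01,
        1.23257100e-02,  1.36176310e-02, -9.83484739e-06]), 'tcp_pos': array([ 193.95106189, -513.91934732,  244.20526177]), 'ee_rot': array([ 9.83764273e-01,  1.79461489e-01, -2.62109951e-04, -1.16620922e-03]), 'force': array([ 0.28401304,  0.44100321, -0.30992403]), 'moment': array([-0.00107837, -0.009458  , -0.00462492]), 'width': 85.45134702714206} 14.0
scene {'fx': 544.6208500936077, 'fy': 544.6208500936077, 'cx': 322.1018122824645, 'cy': 234.7037849189197, 'k1': -0.12142107051501916} [[-2.8590000e-01  6.6540000e-01 -6.8960000e-01  1.2531028e+03]
 [ 9.5830000e-01  1.9630000e-01 -2.0780000e-01  2.3353360e+02]
 [-2.9000000e-03 -7.2020000e-01 -6.9380000e-01  8.1296470e+02]
 [ 0.0000000e+00  0.0000000e+00  0.0000000e+00  1.0000000e+00]]
top {'fx': 564.4539705386468, 'fy': 564.4539705386468, 'cx': 318.4346704880634, 'cy': 236.18984061249748, 'k1': -0.02474121603214137} [[ 1.8500000e-02 -9.8670000e-01  1.6150000e-01  3.1887400e+02]
 [-9.9970000e-01 -1.6100000e-02  1.6600000e-02 -3.4296000e+00]
 [-1.3800000e-02 -1.6170000e-01 -9.8670000e-01  1.3660822e+03]
 [ 0.0000000e+00  0.0000000e+00  0.0000000e+00  1.0000000e+00]]
```

View pics/scene0.png

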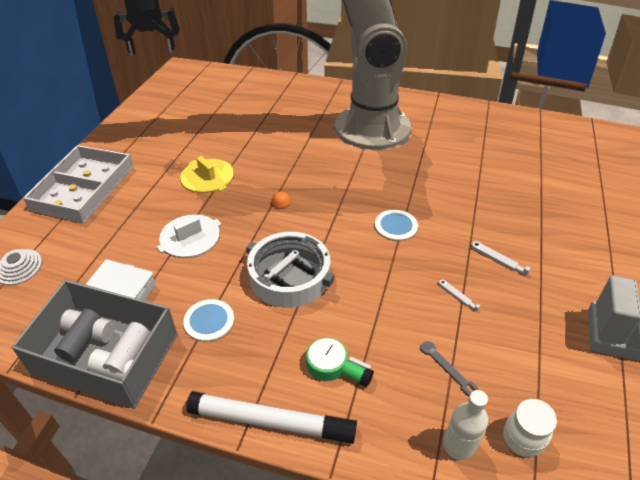

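View pics/top0.png

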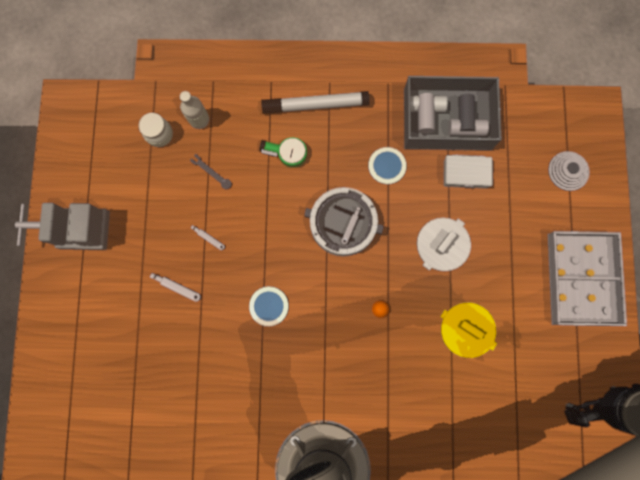

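The scene view shows the tin at (288,268), the white lid at (190,235) and the small lever at (459,295); the larger lever is at (500,257). In the top view the tin is at (345,221), the lid at (444,244) and the small lever at (208,237). Next I'll zoom in.

```bash
cat > h.py <<'E'
import numpy as np,cv2,pickle
def K(d): return np.array([[d["fx"],0,d["cx"]],[0,d["fy"],d["cy"]],[0,0,1.]])
def rays(d,uv):
    uv=np.asarray(uv,float).reshape(-1,1,2)
    s=cv2.undistortPoints(uv,K(d),np.array([d["k1"],0,0,0,0.])).reshape(-1,2)
    # model: drawn = (1+k1 r^2)*ray, same as opencv
    T=d["cam_to_world"].copy(); 
    if abs(T[:3,3]).max()<10: T[:3,3]*=1000
    v=np.c_[s,np.ones(len(s))]@T[:3,:3].T
    return T[:3,3],v
def onz(d,uv,z):
    o,v=rays(d,uv); t=(z-o[2])/v[:,2]; return o+v*t[:,None]
def proj(d,P):
    T=d["cam_to_world"].copy()
    if abs(T[:3,3]).max()<10: T[:3,3]*=1000
    c=(np.asarray(P,float).reshape(-1,3)-T[:3,3])@T[:3,:3]; s=c[:,:2]/c[:,2:]
    s=s*(1+d["k1"]*(s**2).sum(1,keepdims=True)); return s*[d["fx"],d["fy"]]+[d["cx"],d["cy"]]
def crop(d,x0,y0,x1,y1,f,name):
    cv2.imwrite(name,cv2.resize(d["img"][y0:y1,x0:x1],None,fx=f,fy=f,interpolation=cv2.INTER_CUBIC))
E
python3 - <<'E'
from h import *
t=pickle.load(open("top0.pkl","rb"));s=pickle.load(open("scene0.pkl","rb"))
a=cv2.resize(t["img"][180:262,300:390],None,fx=4,fy=4,interpolation=2)
b=cv2.resize(t["img"][210:292,400:490],None,fx=4,fy=4,interpolation=2)
cv2.imwrite("pics/c1.png",np.hstack([a,b]))
a=cv2.resize(s["img"][220:320,235:345],None,fx=3.6,fy=3.6,interpolation=2)
b=cv2.resize(s["img"][195:295,140:250],None,fx=3.6,fy=3.6,interpolation=2)
cv2.imwrite("pics/c2.png",np.hstack([a,b]))
a=cv2.resize(t["img"][215:260,180:240],None,fx=6,fy=6,interpolation=2)
b=cv2.resize(s["img"][270:315,430:490],None,fx=6,fy=6,interpolation=2)
cv2.imwrite("pics/c3.png",np.hstack([a,b]))
for n,d,uv in(("tin",t,(345,221)),("lid",t,(444,244)),("lev",t,(208,237)),("tinS",s,(288,268)),("lidS",s,(190,235)),("levS",s,(459,295))):
    print(n,onz(d,[uv],0),onz(d,[uv],46))
for d in(t,s): print(d["depth"].shape,(d["depth"]>0).mean())
E
```

```text
tin [[581.38434148 -45.10791553   0.        ]] [[572.54484648 -43.70448352  46.        ]]
lid [[ 528.09087886 -287.45597933    0.        ]] [[ 521.04593134 -277.89197593   46.        ]]
lev [[535.98458905 291.35123719   0.        ]] [[528.67383711 281.42510093  46.        ]]
tinS [[557.79148918 -48.41346152   0.        ]] [[597.13430315 -32.46004331  46.        ]]
lidS [[ 527.0363535  -284.41060857    0.        ]] [[ 568.11938592 -255.10375911   46.        ]]
levS [[531.70157073 293.63354869   0.        ]] [[572.52063107 290.23291414  46.        ]]
(480, 640) 0.9958203125
(480, 640) 0.9959537760416667
```

View pics/c1.png

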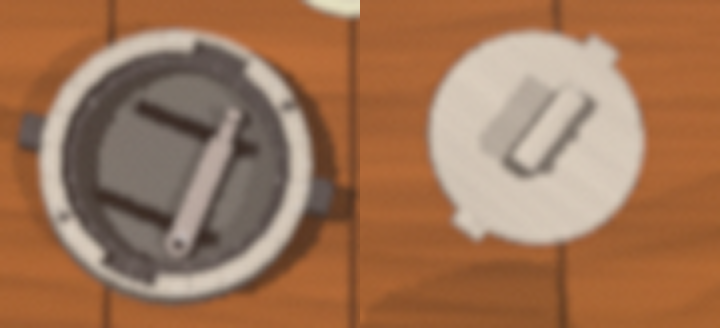

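View pics/c2.png

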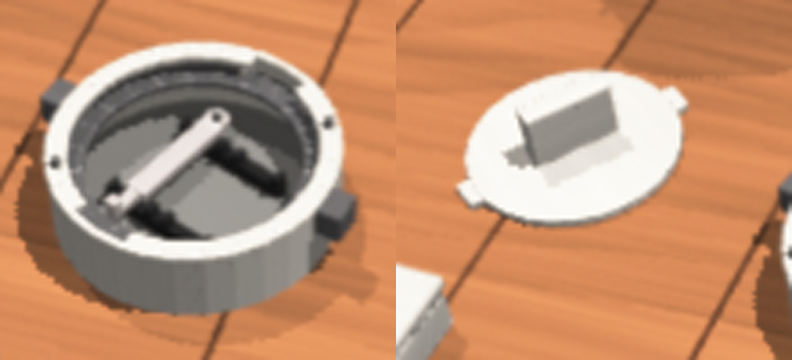

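View pics/c3.png

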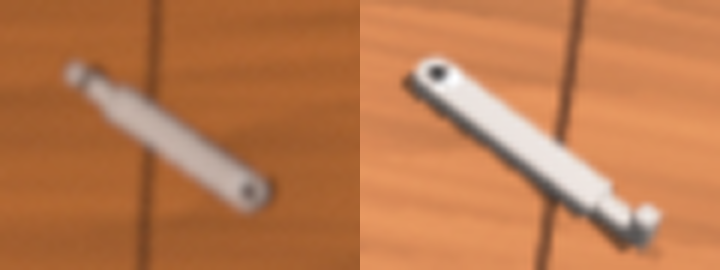

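```bash
cat > meas.py <<'E'
from h import *
from scipy.optimize import least_squares
def cfit(P,R):
    f=lambda c:np.hypot(P[:,0]-c[0],P[:,1]-c[1])-R
    r=least_squares(f,P.mean(0)[:2],loss="soft_l1",f_scale=1.); return r.x,f(r.x)
if __name__=="__main__":
    t=pickle.load(open("top0.pkl","rb"));s=pickle.load(open("scene0.pkl","rb"))
    for n,d,tb,lb,vb in(("top",t,(300,180,390,262),(180,215,240,260),(400,210,490,292)),("scene",s,(235,220,345,320),(430,270,490,315),(140,195,250,295))):
        hsv=cv2.cvtColor(d["img"],cv2.COLOR_BGR2HSV)
        def mask(b,v=150,sat=70):
            m=np.zeros(hsv.shape[:2],np.uint8); x0,y0,x1,y1=b
            h=hsv[y0:y1,x0:x1]; m[y0:y1,x0:x1]=((h[...,1]<sat)&(h[...,2]>v))*255; return m
        # tin rim
        m=mask(tb,150 if n=="top" else 200); cs,_=cv2.findContours(m,cv2.RETR_EXTERNAL,cv2.CHAIN_APPROX_NONE)
        c=max(cs,key=lambda c:len(c)).reshape(-1,2); P=onz(d,c,46)
        if n=="scene":
            cc,r=cfit(P,80); 
        cc,r=cfit(P,79.5); print(n,"tin",cc.round(1),"res",np.percentile(r,[5,25,50,75,95]).round(1))
        # dark hole in rim = studs : print dark components on ring
        x0,y0,x1,y1=tb; U,V=np.meshgrid(np.arange(x0,x1),np.arange(y0,y1)); uv=np.c_[U.ravel(),V.ravel()]
        val=hsv[V.ravel(),U.ravel(),2].astype(float)
        Q=onz(d,uv,46)[:,:2]-cc; rr=np.hypot(*Q.T); a=np.arctan2(Q[:,1],Q[:,0])
        for lo,hi,nm in((71.5,77.5,"ring"),):
            k=(rr>lo)&(rr<hi); h=[]
            for b in np.arange(-180,180,6):
                kk=k&(np.degrees(a)>=b)&(np.degrees(a)<b+6); h.append(int(val[kk].mean()) if kk.any() else -1)
            print(nm,h)
        # lid
        m=mask(vb,150 if n=="top" else 180); cs,_=cv2.findContours(m,cv2.RETR_EXTERNAL,cv2.CHAIN_APPROX_NONE)
        c=max(cs,key=cv2.contourArea).reshape(-1,2)
        P=onz(d,c,6); cc,r=cfit(P,65); print(n,"lid",cc.round(1),"res",np.percentile(r,[5,25,50,75,95]).round(1))
        k=r>3.5; Q=P[k][:,:2]-cc; a=np.arctan2(Q[:,1],Q[:,0]); print(" tab yaw mod pi",np.angle(np.exp(2j*a).mean())/2, a.round(2))
        # lever
        m=mask(lb,130 if n=="top" else 140,80); cs,_=cv2.findContours(m,cv2.RETR_EXTERNAL,cv2.CHAIN_APPROX_NONE)
        c=max(cs,key=cv2.contourArea); P=onz(d,c.reshape(-1,2),5)[:,:2].astype(np.float32)
        print(n,"lever",cv2.minAreaRect(P),"len",len(c)); 
        v=cv2.fitLine(P,cv2.DIST_L2,0,.01,.01).ravel(); print(" line",v, np.arctan2(v[1],v[0]))
E
python3 meas.py
```

```text
top tin [574.4 -39.7] res [-1.6 -0.6 -0.1  0.6  1. ]
ring [208, 204, 208, 206, 210, 209, 208, 208, 205, 206, 208, 206, 209, 206, 209, 209, 204, 207, 201, 152, 188, 204, 205, 200, 139, 133, 129, 128, 150, 204, 205, 203, 205, 204, 207, 205, 208, 208, 204, 208, 207, 205, 210, 208, 209, 210, 208, 210, 200, 157, 205, 210, 211, 198, 145, 137, 144, 139, 163, 205]
top lid [ 527.6 -285. ] res [-2.5 -1.7 -1.  -0.5  6.5]
 tab yaw mod pi -0.6495100994965013 [ 2.35  2.4   2.42  2.45  2.5   2.54  2.57  2.62 -0.77 -0.75 -0.7  -0.65
 -0.61 -0.58 -0.53 -0.52]
top lever ((535.063232421875, 292.1394348144531), (96.00811004638672, 14.067648887634277), 56.796905517578125) len 68
 line [  0.5479969   0.8364804 534.5911    291.34964  ] 0.99082875
scene tin [576.5 -38.7] res [-1.7 -0.7 -0.2  0.3  0.9]
ring [248, 247, 248, 247, 249, 249, 248, 249, 249, 249, 249, 247, 249, 249, 249, 249, 249, 250, 228, 131, 245, 248, 250, 246, 176, 154, 158, 173, 202, 250, 250, 249, 249, 249, 249, 249, 248, 249, 248, 249, 249, 249, 249, 248, 249, 249, 248, 249, 249, 176, 194, 248, 249, 245, 173, 158, 154, 162, 208, 249]
scene lid [ 531.1 -283.4] res [-2.5 -1.7 -0.7 -0.   6.7]
 tab yaw mod pi -0.661132017196759 [-0.75 -0.77 -0.73 -0.67 -0.64 -0.58 -0.52 -0.5   2.35  2.34  2.38  2.44
  2.5   2.54  2.56  2.62]
scene lever ((534.0428466796875, 292.4491271972656), (95.944580078125, 16.06296730041504), 58.37025451660156) len 87
 line [5.273201e-01 8.496667e-01 5.353233e+02 2.947506e+02] 1.015353
```

The tin is centred at about (575.5, -39) with a yaw of about -0.389. The lid is at about (529, -284) with a yaw of -0.655 (mod pi), and the lever is at about (534.7, 292.2) with a yaw of 0.995.

```bash
cat > plan.py <<'E'
import sys
from rig import ctrl
import numpy as np
from scipy.spatial.transform import Rotation as R
def plan(x,y,z,psi):
    o=ctrl.observe(); p=np.array(o["tcp_pos"]); r=R.from_quat(o["ee_rot"]); 
    c,s=np.cos(psi),np.sin(psi); T=R.from_matrix([[c,s,0],[s,-c,0],[0,0,-1]])
    d=r.inv().apply(np.array([x,y,z])-p)/300; w=(r.inv()*T).as_rotvec()/.5
    X=r.as_matrix()[:,0]
    print("t %.2f"%o["time"],"p",p.round(1),"psi %.3f"%np.arctan2(X[1],X[0]),"F",o["force"].round(1),"w %.1f"%o["width"],"q",np.round(o["joint_pos"],2))
    print(" d",d.round(3)," w",w.round(3))
if __name__=="__main__": plan(*map(float,sys.argv[1:5]))
E
python3 plan.py 440 -250 245 0.5;python3 plan.py 535 292 120 0.995
```

```text
t 0.10 p [ 194.  -514.   244.3] psi 0.361 F [ 0.4 -0.2 -0.3] w 85.2 q [ 1.17  0.31  0.01  1.51 -0.    1.32 -0.03]
 d [ 1.078e+00 -5.340e-01 -1.000e-03]  w [-0.004 -0.    -0.278]
t 0.10 p [ 194.  -514.   244.3] psi 0.361 F [ 0.4 -0.2 -0.3] w 85.2 q [ 1.17  0.31  0.01  1.51 -0.    1.32 -0.03]
 d [ 2.012 -2.111  0.419]  w [-4.000e-03 -1.000e-03 -1.268e+00]
```

Request:
{"method": "apply_moves", "body": {"series": [{"tx": 0.18,"ty": -0.08,"wz": -0.06},{"tx": 0.36,"ty": -0.16,"wz": -0.12},{"tx": 0.54,"ty": -0.25,"wz": -0.2},{"tx": 0.72,"ty": -0.34,"wz": -0.3},{"tx": 0.9,"ty": -0.45,"wz": -0.4}], "fingers": 0.06, "squeeze": 30}}

```text
$.series[0]: bad value
```

```bash
python3 plan.py 535 292 120 0.995
```

```text
t 0.10 p [ 194.  -514.   244.3] psi 0.361 F [ 0.4 -0.2 -0.3] w 85.2 q [ 1.17  0.31  0.01  1.51 -0.    1.32 -0.03]
 d [ 2.012 -2.111  0.419]  w [-4.000e-03 -1.000e-03 -1.268e+00]
```

Rows probably need all six numbers.

Request:
{"method": "apply_moves", "body": {"series": [{"tx": 0.18,"ty": -0.08,"tz": 0,"wx": 0,"wy": 0,"wz": -0.06},{"tx": 0.36,"ty": -0.16,"tz": 0,"wx": 0,"wy": 0,"wz": -0.12},{"tx": 0.54,"ty": -0.25,"tz": 0,"wx": 0,"wy": 0,"wz": -0.2},{"tx": 0.72,"ty": -0.34,"tz": 0,"wx": 0,"wy": 0,"wz": -0.3},{"tx": 0.9,"ty": -0.45,"tz": 0,"wx": 0,"wy": 0,"wz": -0.4}], "fingers": 0.06, "squeeze": 30}}

```text
time: 0.72
tcp_pos: [399.3, -291.5, 244.2]
ee_rot: [0.961, 0.277, -0.0, -0.001]
force: [1.5, 0.1, -0.0]
width: 40.3
```

```bash
python3 plan.py 535 292 120 0.995
```

```text
t 0.72 p [ 399.3 -291.5  244.2] psi 0.562 F [ 1.5  0.1 -0. ] w 40.3 q [ 0.77  0.21 -0.2   1.65  0.04  1.29 -0.45]
 d [ 1.419 -1.404  0.417]  w [-0.005 -0.001 -0.866]
```

Request:
{"method": "apply_moves", "body": {"series": [{"tx": 0.14,"ty": -0.14,"tz": 0,"wx": 0,"wy": 0,"wz": -0.08},{"tx": 0.28,"ty": -0.28,"tz": 0,"wx": 0,"wy": 0,"wz": -0.16},{"tx": 0.42,"ty": -0.42,"tz": 0,"wx": 0,"wy": 0,"wz": -0.24},{"tx": 0.56,"ty": -0.56,"tz": 0,"wx": 0,"wy": 0,"wz": -0.32},{"tx": 0.7,"ty": -0.7,"tz": 0,"wx": 0,"wy": 0,"wz": -0.4}]}}

```text
time: 1.35
tcp_pos: [465.0, -0.3, 244.5]
ee_rot: [0.928, 0.372, -0.0, -0.001]
force: [0.8, -0.1, -0.1]
width: 40.3
```

```bash
python3 plan.py 535 292 120 0.995
```

```text
t 1.35 p [ 4.650e+02 -3.000e-01  2.445e+02] psi 0.763 F [ 0.8 -0.1 -0.1] w 40.3 q [ 0.37  0.17 -0.47  1.72  0.08  1.28 -0.92]
 d [ 0.842 -0.542  0.416]  w [-0.004 -0.001 -0.464]
```

Request:
{"method": "apply_moves", "body": {"series": [{"tx": 0.16,"ty": -0.1,"tz": 0.06,"wx": 0,"wy": 0,"wz": -0.1},{"tx": 0.32,"ty": -0.2,"tz": 0.12,"wx": 0,"wy": 0,"wz": -0.2},{"tx": 0.48,"ty": -0.3,"tz": 0.18,"wx": 0,"wy": 0,"wz": -0.3},{"tx": 0.64,"ty": -0.41,"tz": 0.24,"wx": 0,"wy": 0,"wz": -0.4},{"tx": 0.8,"ty": -0.51,"tz": 0.3,"wx": 0,"wy": 0,"wz": -0.46}]}}

```text
time: 1.98
tcp_pos: [532.7, 277.8, 153.7]
ee_rot: [0.879, 0.477, -0.001, -0.001]
force: [0.8, -1.2, 0.8]
width: 40.3
```

```bash
python3 plan.py 535 292 70 0.995
```

```text
t 1.98 p [532.7 277.8 153.7] psi 0.994 F [ 0.8 -1.2  0.8] w 40.3 q [-0.12  0.54 -0.58  1.48  0.31  1.21 -1.32]
 d [ 0.044 -0.019  0.279]  w [-0.004  0.    -0.003]
```

Request:
{"method": "apply_moves", "body": {"series": [{"tx": 0.044,"ty": -0.019,"tz": 0.1,"wx": 0,"wy": 0,"wz": 0},{"tx": 0.044,"ty": -0.019,"tz": 0.2,"wx": 0,"wy": 0,"wz": 0},{"tx": 0.044,"ty": -0.019,"tz": 0.28,"wx": 0,"wy": 0,"wz": 0},{"tx": 0.044,"ty": -0.019,"tz": 0.28,"wx": 0,"wy": 0,"wz": 0},{"tx": 0.044,"ty": -0.019,"tz": 0.28,"wx": 0,"wy": 0,"wz": 0}]}}

```text
time: 2.6
tcp_pos: [535.4, 292.3, 70.5]
ee_rot: [0.879, 0.477, -0.0, -0.001]
force: [-0.5, -0.3, 0.7]
width: 40.2
```

```bash
python3 plan.py 535 292 16.5 0.995
python3 - <<'E'
from rig import ctrl
from h import *
a=[]
for n,b in(("top",(160,200,250,270)),("scene",(415,250,505,320))):
    d=ctrl.get_image(n); pickle.dump(d,open(n+"1.pkl","wb")); x0,y0,x1,y1=b
    a.append(cv2.resize(d["img"][y0:y1,x0:x1],None,fx=4,fy=4,interpolation=2))
cv2.imwrite("pics/g1.png",np.hstack(a))
E
```

```text
t 2.60 p [535.4 292.3  70.5] psi 0.993 F [-0.5 -0.3  0.7] w 40.2 q [-0.16  0.64 -0.55  1.55  0.36  1.05 -1.38]
 d [-0.002 -0.     0.18 ]  w [-0.003 -0.002 -0.003]
```

View pics/g1.png

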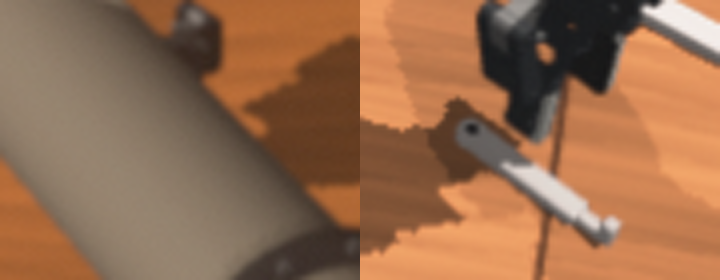

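The scene view shows the fingers aligned above and astride the lever, with the hook pointing lower right. I'm descending and closing.

Request:
{"method": "apply_moves", "body": {"series": [{"tx": -0.002,"ty": 0,"tz": 0.1,"wx": 0,"wy": 0,"wz": 0},{"tx": -0.002,"ty": 0,"tz": 0.16,"wx": 0,"wy": 0,"wz": 0},{"tx": -0.002,"ty": 0,"tz": 0.18,"wx": 0,"wy": 0,"wz": 0},{"tx": -0.002,"ty": 0,"tz": 0.18,"wx": 0,"wy": 0,"wz": 0}]}}

```text
time: 3.2
tcp_pos: [535.6, 292.3, 17.2]
ee_rot: [0.879, 0.477, 0.001, -0.001]
force: [-0.8, 0.5, -0.3]
width: 40.2
```

Request:
{"method": "apply_moves", "body": {"series": [{"tx": 0,"ty": 0,"tz": 0,"wx": 0,"wy": 0,"wz": 0},{"tx": 0,"ty": 0,"tz": 0,"wx": 0,"wy": 0,"wz": 0},{"tx": 0,"ty": 0,"tz": 0,"wx": 0,"wy": 0,"wz": 0},{"tx": 0,"ty": 0,"tz": 0,"wx": 0,"wy": 0,"wz": 0},{"tx": 0,"ty": 0,"tz": 0,"wx": 0,"wy": 0,"wz": 0}], "fingers": 1, "squeeze": 40}}

```text
time: 3.82
tcp_pos: [536.3, 292.9, 18.3]
ee_rot: [0.879, 0.477, 0.002, -0.001]
force: [0.7, 0.1, 5.6]
width: 11.4
```

```bash
python3 plan.py 535 292 130 0.995
```

```text
t 3.83 p [536.3 292.9  18.3] psi 0.994 F [0.7 0.1 5.6] w 11.4 q [-0.18  0.7  -0.52  1.59  0.4   0.95 -1.41]
 d [-0.003 -0.002 -0.372]  w [-0.    -0.008 -0.003]
```

Request:
{"method": "apply_moves", "body": {"series": [{"tx": 0,"ty": 0,"tz": -0.003,"wx": 0,"wy": 0,"wz": 0},{"tx": 0,"ty": 0,"tz": -0.003,"wx": 0,"wy": 0,"wz": 0}]}}

```text
time: 4.08
tcp_pos: [535.9, 292.5, 18.7]
ee_rot: [0.879, 0.477, 0.001, -0.001]
force: [0.0, 0.3, -0.8]
width: 12.2
```

Run:
```python
from rig import ctrl
from h import *
d=ctrl.get_image("scene"); cv2.imwrite("pics/g2.png",cv2.resize(d["img"][230:320,410:510],None,fx=6,fy=6,interpolation=2))
print(ctrl.observe())
```

```text
{'time': 4.125, 'joint_pos': array([-0.18102437,  0.70379171, -0.51862234,  1.58832481,  0.40149636,
        0.95523502, -1.40846272]), 'joint_velocities': array([-0.000487  , -0.00097424,  0.0008127 ,  0.00095451, -0.00224197,
        0.00072685, -0.00167325]), 'tau': array([-2.91762891e-02, -4.76829636e+01, -7.72367924e+00, -1.82802236e+01,
        5.11951541e-03, -2.28926522e-02,  3.44321215e-04]), 'tcp_pos': array([535.80669427, 292.4774131 ,  18.54562061]), 'ee_rot': array([ 0.87915309,  0.4765373 ,  0.0010268 , -0.00099747]), 'force': array([ 0.61141008, -0.60348843, -0.61907688]), 'moment': array([ 0.00151938,  0.01685738, -0.03954963]), 'width': 12.089668001643311}
```

View pics/g2.png

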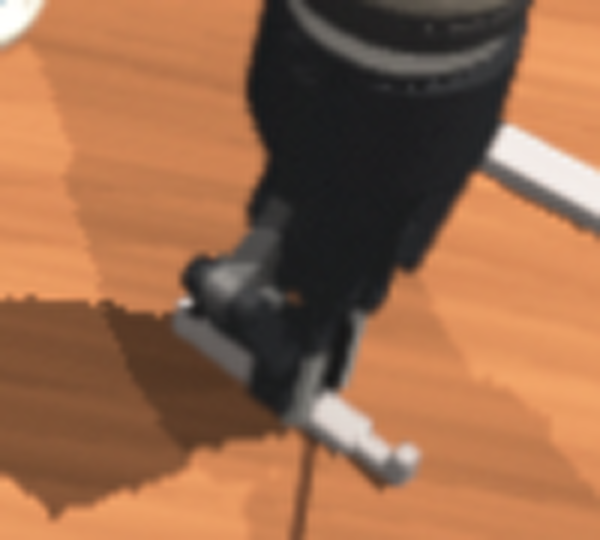

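The lever is held between the fingertips, with the hook end poking out. I'll lift it and check.

Request:
{"method": "apply_moves", "body": {"series": [{"tx": 0,"ty": 0,"tz": -0.05,"wx": 0,"wy": 0,"wz": 0},{"tx": 0,"ty": 0,"tz": -0.15,"wx": 0,"wy": 0,"wz": 0},{"tx": 0,"ty": 0,"tz": -0.25,"wx": 0,"wy": 0,"wz": 0},{"tx": 0,"ty": 0,"tz": -0.38,"wx": 0,"wy": 0,"wz": 0},{"tx": 0,"ty": 0,"tz": -0.38,"wx": 0,"wy": 0,"wz": 0}]}}

```text
time: 4.75
tcp_pos: [537.9, 294.2, 137.4]
ee_rot: [0.879, 0.477, 0.006, -0.001]
force: [0.3, 0.4, -0.6]
width: 12.1
```

```bash
python3 - <<'E'
from rig import ctrl
from h import *
d=ctrl.get_image("scene"); pickle.dump(d,open("scene2.pkl","wb")); cv2.imwrite("pics/g3.png",cv2.resize(d["img"][160:280,410:530],None,fx=5,fy=5,interpolation=2))
E
python3 plan.py 583.1 -20.7 130 -0.389
```

```text
t 4.80 p [536.7 293.1 135. ] psi 0.994 F [-0.2  0.8 -1.5] w 12.1 q [-0.15  0.58 -0.57  1.48  0.33  1.17 -1.35]
 d [-0.792  0.7    0.012]  w [-0.007 -0.013  2.765]
```

View pics/g3.png

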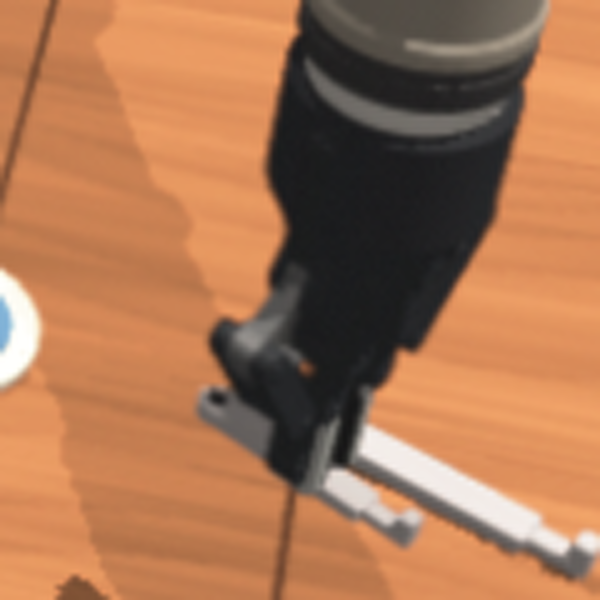

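The lever is held level, with the hook toward lower right and no sign of slip. I'm carrying it to the tin.

Request:
{"method": "apply_moves", "body": {"series": [{"tx": -0.08,"ty": 0.07,"tz": 0,"wx": 0,"wy": 0,"wz": 0.18},{"tx": -0.16,"ty": 0.14,"tz": 0,"wx": 0,"wy": 0,"wz": 0.37},{"tx": -0.24,"ty": 0.21,"tz": 0,"wx": 0,"wy": 0,"wz": 0.56},{"tx": -0.32,"ty": 0.28,"tz": 0,"wx": 0,"wy": 0,"wz": 0.76},{"tx": -0.4,"ty": 0.35,"tz": 0,"wx": 0,"wy": -0.01,"wz": 0.96}]}}

```text
time: 5.42
tcp_pos: [558.3, 133.5, 133.2]
ee_rot: [0.968, 0.252, -0.001, -0.001]
force: [1.0, 0.7, -1.3]
width: 11.9
```

```bash
python3 plan.py 583.1 -20.7 130 -0.389
```

```text
t 5.42 p [558.3 133.5 133.2] psi 0.509 F [ 1.   0.7 -1.3] w 11.9 q [ 0.06  0.49 -0.45  1.59  0.23  1.12 -1.51]
 d [-0.178  0.489  0.01 ]  w [-0.002  0.003  1.797]
```

Request:
{"method": "apply_moves", "body": {"series": [{"tx": -0.04,"ty": 0.1,"tz": 0,"wx": 0,"wy": 0,"wz": 0.18},{"tx": -0.08,"ty": 0.2,"tz": 0,"wx": 0,"wy": 0,"wz": 0.37},{"tx": -0.12,"ty": 0.3,"tz": 0,"wx": 0,"wy": 0,"wz": 0.56},{"tx": -0.15,"ty": 0.4,"tz": 0,"wx": 0,"wy": 0,"wz": 0.76},{"tx": -0.178,"ty": 0.489,"tz": 0.01,"wx": 0,"wy": 0,"wz": 0.96}]}}

```text
time: 6.05
tcp_pos: [584.0, -22.9, 130.3]
ee_rot: [1.0, 0.011, -0.0, -0.0]
force: [-0.2, -0.3, -1.2]
width: 12.3
```

```bash
python3 plan.py 583.1 -20.7 130 -0.389
```

```text
t 6.05 p [584.  -22.9 130.3] psi 0.022 F [-0.2 -0.3 -1.2] w 12.3 q [ 0.23  0.49 -0.31  1.57  0.16  1.11 -1.67]
 d [-0.003 -0.008  0.001]  w [-0.001  0.001  0.822]
```

Request:
{"method": "apply_moves", "body": {"series": [{"tx": -0.003,"ty": -0.008,"tz": 0.05,"wx": 0,"wy": 0,"wz": 0.3},{"tx": -0.003,"ty": -0.008,"tz": 0.1,"wx": 0,"wy": 0,"wz": 0.6},{"tx": -0.003,"ty": -0.008,"tz": 0.15,"wx": 0,"wy": 0,"wz": 0.822},{"tx": -0.003,"ty": -0.008,"tz": 0.18,"wx": 0,"wy": 0,"wz": 0.822},{"tx": -0.003,"ty": -0.008,"tz": 0.18,"wx": 0,"wy": 0,"wz": 0.822}]}}

```text
time: 6.68
tcp_pos: [582.6, -20.9, 75.6]
ee_rot: [0.981, -0.193, -0.001, -0.0]
force: [0.2, -0.7, -0.4]
width: 12.2
```

```bash
python3 plan.py 583.1 -20.7 40 -0.389
python3 - <<'E'
from rig import ctrl
from h import *
a=[]
for n,b in(("top",(300,180,390,262)),("scene",(235,200,335,290))):
    d=ctrl.get_image(n); pickle.dump(d,open(n+"3.pkl","wb")); x0,y0,x1,y1=b
    a.append(cv2.resize(d["img"][y0:y1,x0:x1],(400,400),interpolation=2))
cv2.imwrite("pics/g4.png",np.hstack(a))
E
```

```text
t 6.67 p [582.6 -20.9  75.6] psi -0.388 F [ 0.2 -0.7 -0.4] w 12.2 q [ 0.16  0.53 -0.21  1.63  0.13  0.99 -2.05]
 d [ 0.002 -0.001  0.119]  w [0.001 0.004 0.001]
```

View pics/g4.png

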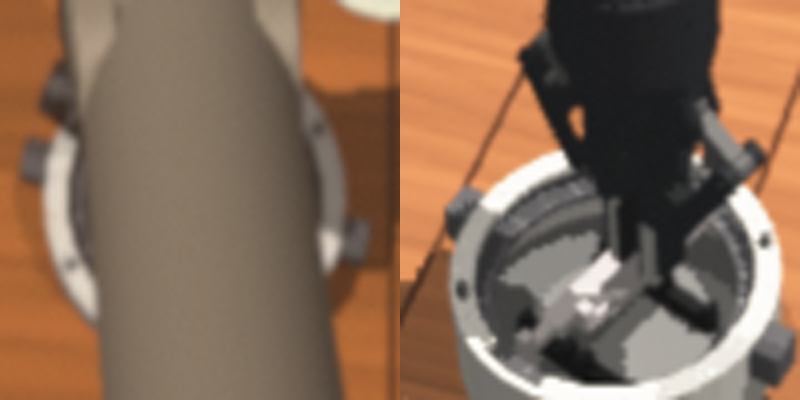

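The held lever is over the tin, parallel to the fitted one, and its hook (at about (590,300) in the right panel) points the same way. I'm lowering it.

Request:
{"method": "apply_moves", "body": {"series": [{"tx": 0.002,"ty": -0.001,"tz": 0.05,"wx": 0,"wy": 0,"wz": 0},{"tx": 0.002,"ty": -0.001,"tz": 0.1,"wx": 0,"wy": 0,"wz": 0},{"tx": 0.002,"ty": -0.001,"tz": 0.125,"wx": 0,"wy": 0,"wz": 0},{"tx": 0.002,"ty": -0.001,"tz": 0.125,"wx": 0,"wy": 0,"wz": 0}]}}

```text
time: 7.28
tcp_pos: [583.3, -20.6, 38.0]
ee_rot: [0.981, -0.193, -0.001, -0.0]
force: [-0.9, 0.0, -0.1]
width: 11.8
```

```bash
python3 plan.py 583.1 -20.7 32.5 -0.389
python3 - <<'E'
from rig import ctrl
from h import *
d=ctrl.get_image("scene"); pickle.dump(d,open("scene4.pkl","wb"))
cv2.imwrite("pics/g5.png",cv2.resize(d["img"][210:310,235:345],None,fx=6,fy=6,interpolation=2))
E
```

```text
t 7.28 p [583.3 -20.6  38. ] psi -0.388 F [-0.9  0.  -0.1] w 11.8 q [ 0.15  0.58 -0.2   1.66  0.14  0.91 -2.06]
 d [-0.     0.001  0.018]  w [0.    0.004 0.001]
```

View pics/g5.png

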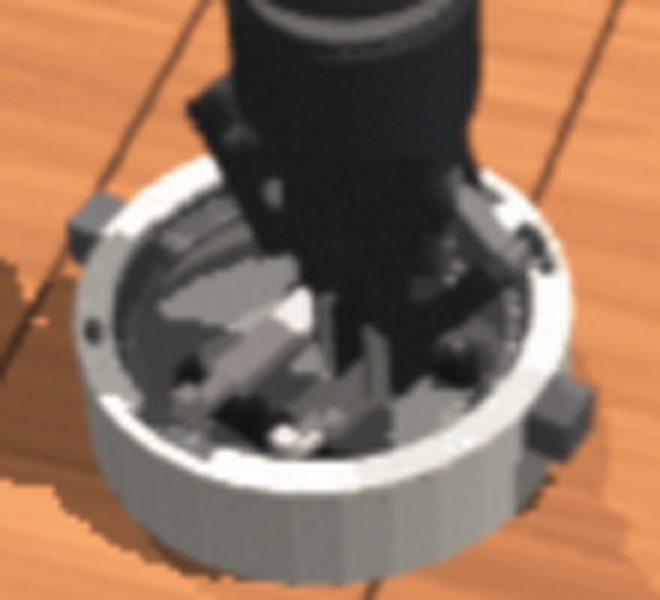

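Request:
{"method": "apply_moves", "body": {"series": [{"tx": 0,"ty": 0.001,"tz": 0.01,"wx": 0,"wy": 0,"wz": 0},{"tx": 0,"ty": 0.001,"tz": 0.016,"wx": 0,"wy": 0,"wz": 0},{"tx": 0,"ty": 0.001,"tz": 0.019,"wx": 0,"wy": 0,"wz": 0},{"tx": 0,"ty": 0.001,"tz": 0.019,"wx": 0,"wy": 0,"wz": 0}]}}

```text
time: 7.82
tcp_pos: [583.8, -20.8, 33.1]
ee_rot: [0.981, -0.193, -0.0, -0.0]
force: [-0.0, 0.3, -0.5]
width: 11.8
```

```bash
python3 plan.py 583.1 -20.7 32.5 -0.389
```

```text
t 7.83 p [583.8 -20.8  33.1] psi -0.388 F [-0.   0.3 -0.5] w 11.8 q [ 0.15  0.59 -0.2   1.66  0.14  0.9  -2.07]
 d [-0.002  0.001  0.002]  w [-0.001  0.001  0.002]
```

No contact yet, so I'll go a little lower.

Request:
{"method": "apply_moves", "body": {"series": [{"tx": 0,"ty": 0,"tz": 0.003,"wx": 0,"wy": 0,"wz": 0},{"tx": 0,"ty": 0,"tz": 0.006,"wx": 0,"wy": 0,"wz": 0},{"tx": 0,"ty": 0,"tz": 0.006,"wx": 0,"wy": 0,"wz": 0}]}}

```text
time: 8.2
tcp_pos: [584.0, -20.8, 32.2]
ee_rot: [0.981, -0.193, -0.0, -0.0]
force: [-2.4, 0.5, 5.4]
width: 12.1
```

```bash
python3 plan.py 583.1 -20.7 32.5 -0.389
```

```text
t 8.20 p [584.  -20.8  32.2] psi -0.388 F [-2.4  0.5  5.4] w 12.1 q [ 0.15  0.59 -0.2   1.67  0.14  0.9  -2.07]
 d [-0.003  0.001 -0.001]  w [-0.001  0.     0.001]
```

Contact came at the expected height. I'm releasing to about 28 mm.

Request:
{"method": "apply_moves", "body": {"series": [{"tx": 0,"ty": 0,"tz": 0,"wx": 0,"wy": 0,"wz": 0},{"tx": 0,"ty": 0,"tz": 0,"wx": 0,"wy": 0,"wz": 0},{"tx": 0,"ty": 0,"tz": 0,"wx": 0,"wy": 0,"wz": 0}], "fingers": 0.34}}

```text
time: 8.57
tcp_pos: [584.0, -20.8, 31.9]
ee_rot: [0.981, -0.193, -0.0, -0.0]
force: [-0.4, -0.3, -0.0]
width: 28.3
```

Request:
{"method": "apply_moves", "body": {"series": [{"tx": 0,"ty": 0,"tz": -0.04,"wx": 0,"wy": 0,"wz": 0},{"tx": 0,"ty": 0,"tz": -0.1,"wx": 0,"wy": 0,"wz": 0},{"tx": 0,"ty": 0,"tz": -0.2,"wx": 0,"wy": 0,"wz": 0},{"tx": 0,"ty": 0.1,"tz": -0.3,"wx": 0,"wy": 0,"wz": 0},{"tx": 0,"ty": 0.25,"tz": -0.35,"wx": 0,"wy": 0,"wz": 0}]}}

```text
time: 9.2
tcp_pos: [557.7, -88.9, 140.8]
ee_rot: [0.982, -0.191, 0.003, -0.001]
force: [0.2, -0.9, -0.5]
width: 28.0
```

```bash
python3 plan.py 529 -284 150 -0.655
python3 - <<'E'
from rig import ctrl
from h import *
a=[]
for n,b in(("top",(300,180,390,262)),("scene",(235,220,335,310))):
    d=ctrl.get_image(n); pickle.dump(d,open(n+"5.pkl","wb")); x0,y0,x1,y1=b
    a.append(cv2.resize(d["img"][y0:y1,x0:x1],(400,400),interpolation=2))
cv2.imwrite("pics/g6.png",np.hstack(a))
E
```

```text
t 9.20 p [557.7 -88.9 140.8] psi -0.384 F [ 0.2 -0.9 -0.5] w 28.0 q [ 0.28  0.43 -0.21  1.62  0.09  1.1  -1.9 ]
 d [ 0.155  0.639 -0.032]  w [-0.008 -0.01   0.542]
```

View pics/g6.png

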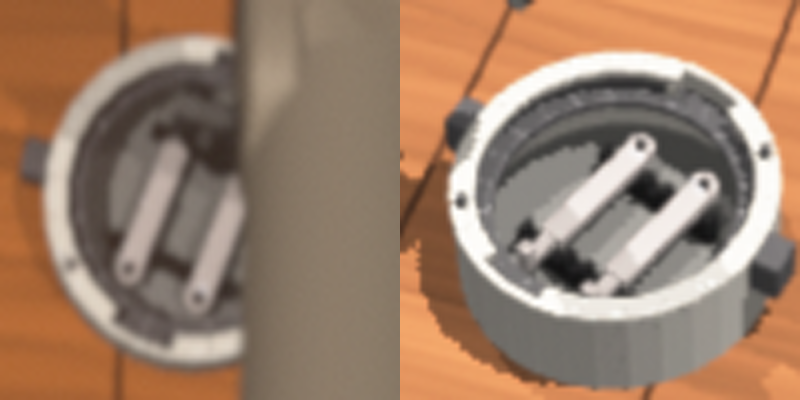

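The loose lever lies in the empty cradle, parallel to the fitted one with the hooks the same way; its hole is at (127,268) in the left panel, against (197,298) for the fitted one. I'll check that numerically and plan the approach to the lid.

```bash
python3 - <<'E'
from h import *
d=pickle.load(open("top5.pkl","rb")); s=pickle.load(open("scene5.pkl","rb"))
f=lambda u,v:(300+u*90/400,180+v*82/400)
g=lambda u,v:(235+u/4,220+v*90/400)
c,n=np.cos(-.389),np.sin(-.389)
for D,pts in((d,[f(127,268),f(197,298)]),(s,[g(705,183),g(640,147)])):
    P=onz(D,pts,21)[:,:2]-[575.5,-39.2]; print((P@np.array([[c,-n],[n,c]])).round(1))
E
python3 plan.py 529 -284 120 -0.655
```

```text
[[-43.5  18.9]
 [-42.3 -21.9]]
[[-167.   178.4]
 [-165.5  140.4]]
t 9.30 p [555.6 -98.3 140.7] psi -0.398 F [ 0.1 -0.9 -0.7] w 28.4 q [ 0.29  0.42 -0.2   1.63  0.1   1.1  -1.91]
 d [0.158 0.605 0.072]  w [ 0.006 -0.014  0.514]
```

Run:
```python
from h import *
s=pickle.load(open("scene5.pkl","rb"))
g=lambda u,v:(235+u/4,220+v*90/400)
c,n=np.cos(-.389),np.sin(-.389)
P=onz(s,[g(305,183),g(240,147)],21)[:,:2]-[575.5,-39.2]; print((P@np.array([[c,-n],[n,c]])).round(1))
```

```text
[[-42.   22.3]
 [-38.7 -17.8]]
```

Request:
{"method": "apply_moves", "body": {"series": [{"tx": 0.04,"ty": 0.15,"tz": 0,"wx": 0,"wy": 0,"wz": 0.12},{"tx": 0.08,"ty": 0.3,"tz": 0,"wx": 0,"wy": 0,"wz": 0.25},{"tx": 0.12,"ty": 0.45,"tz": 0,"wx": 0,"wy": 0,"wz": 0.4},{"tx": 0.158,"ty": 0.605,"tz": 0.03,"wx": 0,"wy": -0.01,"wz": 0.514},{"tx": 0.158,"ty": 0.605,"tz": 0.072,"wx": 0,"wy": -0.01,"wz": 0.514}], "fingers": 0.06}}

```text
time: 9.93
tcp_pos: [527.5, -291.3, 121.5]
ee_rot: [0.945, -0.326, 0.002, 0.004]
force: [-0.1, -0.1, 0.4]
width: 40.0
```

```bash
python3 plan.py 529 -284 75 -0.655
python3 - <<'E'
from rig import ctrl
from h import *
a=[]
for n,b in(("top",(400,200,490,290)),("scene",(140,180,250,290))):
    d=ctrl.get_image(n); pickle.dump(d,open(n+"6.pkl","wb")); x0,y0,x1,y1=b
    a.append(cv2.resize(d["img"][y0:y1,x0:x1],(400,400),interpolation=2))
cv2.imwrite("pics/g7.png",np.hstack(a))
E
```

```text
t 9.93 p [ 527.5 -291.3  121.5] psi -0.664 F [-0.1 -0.1  0.4] w 40.0 q [ 0.53  0.51 -0.08  1.54  0.05  1.09 -1.8 ]
 d [-0.012 -0.023  0.155]  w [ 0.013 -0.014 -0.019]
```

View pics/g7.png

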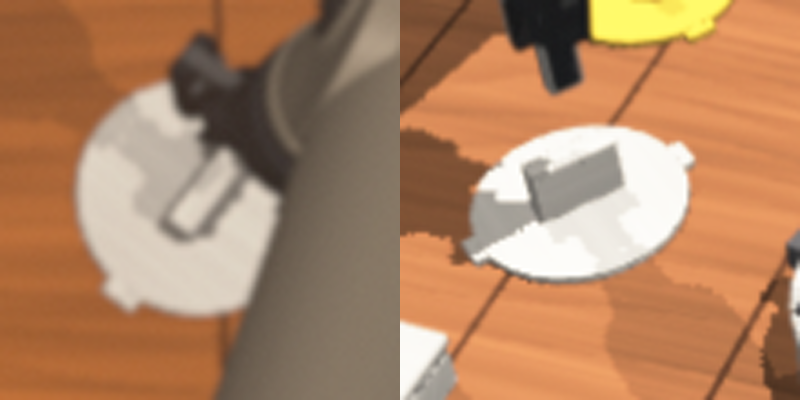

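The fingers are above the lid and the bar lines up with the planned yaw: centre about (205,190) in the left panel, (580,180) in the right. I'm descending in stages.

Request:
{"method": "apply_moves", "body": {"series": [{"tx": -0.011,"ty": -0.023,"tz": 0.05,"wx": 0.01,"wy": -0.01,"wz": -0.01},{"tx": -0.011,"ty": -0.023,"tz": 0.1,"wx": 0.01,"wy": -0.01,"wz": 0.01},{"tx": -0.011,"ty": -0.023,"tz": 0.15,"wx": 0.01,"wy": -0.01,"wz": 0.01},{"tx": -0.011,"ty": -0.023,"tz": 0.15,"wx": 0.01,"wy": -0.01,"wz": 0.01}]}}

```text
time: 10.52
tcp_pos: [528.3, -275.4, 72.2]
ee_rot: [0.946, -0.324, -0.004, -0.002]
force: [-0.6, -0.5, -0.3]
width: 40.0
```

```bash
python3 plan.py 529.3 -284.2 28 -0.655
```

```text
t 10.53 p [ 528.3 -275.4   72.2] psi -0.660 F [-0.6 -0.5 -0.3] w 40.0 q [ 0.52  0.56 -0.09  1.59  0.05  1.   -1.82]
 d [0.022 0.021 0.147]  w [-0.003  0.019 -0.011]
```

Request:
{"method": "apply_moves", "body": {"series": [{"tx": 0.022,"ty": 0.021,"tz": 0,"wx": 0,"wy": 0.015,"wz": -0.01},{"tx": 0.022,"ty": 0.021,"tz": 0.03,"wx": 0,"wy": 0.015,"wz": -0.01},{"tx": 0.022,"ty": 0.021,"tz": 0.03,"wx": 0,"wy": 0.015,"wz": -0.01}]}}

```text
time: 10.9
tcp_pos: [528.9, -284.4, 62.4]
ee_rot: [0.947, -0.322, -0.001, -0.001]
force: [0.2, 0.4, -0.1]
width: 39.8
```

```bash
python3 plan.py 529.3 -284.2 28 -0.655
```

```text
t 10.90 p [ 528.9 -284.4   62.4] psi -0.656 F [ 0.2  0.4 -0.1] w 39.8 q [ 0.53  0.57 -0.09  1.59  0.05  0.98 -1.8 ]
 d [ 0.001 -0.001  0.115]  w [-0.002  0.007 -0.002]
```

Request:
{"method": "apply_moves", "body": {"series": [{"tx": 0,"ty": 0,"tz": 0.05,"wx": 0,"wy": 0.005,"wz": 0},{"tx": 0,"ty": 0,"tz": 0.1,"wx": 0,"wy": 0.005,"wz": 0},{"tx": 0,"ty": 0,"tz": 0.114,"wx": 0,"wy": 0.005,"wz": 0},{"tx": 0,"ty": 0,"tz": 0.114,"wx": 0,"wy": 0.005,"wz": 0}]}}

```text
time: 11.4
tcp_pos: [528.5, -284.0, 27.4]
ee_rot: [0.947, -0.322, -0.001, -0.001]
force: [0.3, 0.1, 0.9]
width: 40.1
```

Request:
{"method": "apply_moves", "body": {"series": [{"tx": 0,"ty": 0,"tz": 0,"wx": 0,"wy": 0,"wz": 0},{"tx": 0,"ty": 0,"tz": 0,"wx": 0,"wy": 0,"wz": 0},{"tx": 0,"ty": 0,"tz": 0,"wx": 0,"wy": 0,"wz": 0},{"tx": 0,"ty": 0,"tz": 0,"wx": 0,"wy": 0,"wz": 0}], "fingers": 1, "squeeze": 60}}

```text
time: 11.9
tcp_pos: [529.0, -284.2, 28.0]
ee_rot: [0.947, -0.322, -0.0, -0.001]
force: [0.3, 0.3, 2.3]
width: 15.3
```

```bash
python3 plan.py 529.3 -284.2 130 -0.655;  python3 - <<'E'
from rig import ctrl
from h import *
a=[]
for n,b in(("top",(400,200,490,290)),("scene",(140,180,250,290))):
    d=ctrl.get_image(n); x0,y0,x1,y1=b
    a.append(cv2.resize(d["img"][y0:y1,x0:x1],(400,400),interpolation=2))
cv2.imwrite("pics/g8.png",np.hstack(a))
E
```

```text
t 11.90 p [ 529.  -284.2   28. ] psi -0.656 F [0.3 0.3 2.3] w 15.3 q [ 0.52  0.61 -0.08  1.62  0.06  0.91 -1.81]
 d [ 0.001 -0.001 -0.34 ]  w [-0.003  0.002 -0.002]
```

View pics/g8.png

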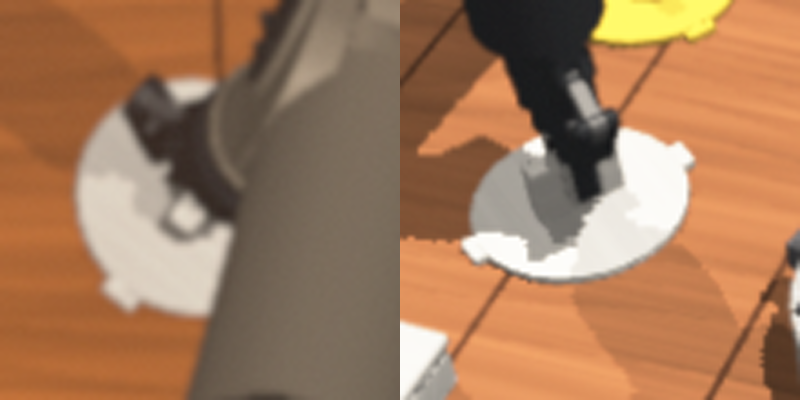

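The bar is gripped (15.3 mm). I'm lifting.

Request:
{"method": "apply_moves", "body": {"series": [{"tx": 0,"ty": 0,"tz": -0.05,"wx": 0,"wy": 0,"wz": 0},{"tx": 0,"ty": 0,"tz": -0.12,"wx": 0,"wy": 0,"wz": 0},{"tx": 0,"ty": 0,"tz": -0.22,"wx": 0,"wy": 0,"wz": 0},{"tx": 0,"ty": 0,"tz": -0.32,"wx": 0,"wy": 0,"wz": 0},{"tx": 0,"ty": 0,"tz": -0.32,"wx": 0,"wy": 0,"wz": 0}], "squeeze": 90}}

```text
time: 12.62
tcp_pos: [530.7, -285.2, 126.9]
ee_rot: [0.947, -0.322, 0.003, -0.0]
force: [-0.5, -0.2, -1.9]
width: 14.6
```

```bash
python3 plan.py 575.5 -39.2 124 -0.389
```

```text
t 12.62 p [ 530.7 -285.2  126.9] psi -0.656 F [-0.5 -0.2 -1.9] w 14.6 q [ 0.53  0.5  -0.09  1.53  0.05  1.1  -1.8 ]
 d [-0.382 -0.741  0.009]  w [-0.003 -0.011 -0.534]
```

Request:
{"method": "apply_moves", "body": {"series": [{"tx": -0.06,"ty": -0.12,"tz": 0,"wx": 0,"wy": 0,"wz": -0.09},{"tx": -0.14,"ty": -0.27,"tz": 0,"wx": 0,"wy": 0,"wz": -0.2},{"tx": -0.22,"ty": -0.43,"tz": 0,"wx": 0,"wy": 0,"wz": -0.32},{"tx": -0.3,"ty": -0.59,"tz": 0,"wx": 0,"wy": -0.01,"wz": -0.44},{"tx": -0.37,"ty": -0.72,"tz": 0.01,"wx": 0,"wy": -0.01,"wz": -0.534}]}}

```text
time: 13.25
tcp_pos: [573.7, -43.5, 122.2]
ee_rot: [0.981, -0.192, -0.001, -0.001]
force: [0.7, -0.1, -2.7]
width: 14.4
```

Request:
{"method": "apply_moves", "body": {"series": [{"tx": 0,"ty": 0,"tz": 0,"wx": 0,"wy": 0,"wz": 0},{"tx": 0,"ty": 0,"tz": 0,"wx": 0,"wy": 0,"wz": 0}]}}

```text
time: 13.5
tcp_pos: [572.2, -43.9, 120.5]
ee_rot: [0.982, -0.191, -0.003, -0.0]
force: [-0.2, 0.0, -3.5]
width: 14.6
```

```bash
python3 plan.py 575.5 -39.2 95 -0.389
```

```text
t 13.50 p [572.2 -43.9 120.5] psi -0.385 F [-0.2  0.  -3.5] w 14.6 q [ 0.2   0.47 -0.21  1.61  0.11  1.08 -2.  ]
 d [ 0.005 -0.018  0.085]  w [0.    0.011 0.007]
```

Request:
{"method": "apply_moves", "body": {"series": [{"tx": 0.005,"ty": -0.018,"tz": 0.04,"wx": 0,"wy": 0.01,"wz": 0.007},{"tx": 0.005,"ty": -0.018,"tz": 0.085,"wx": 0,"wy": 0.01,"wz": 0.007},{"tx": 0.005,"ty": -0.018,"tz": 0.085,"wx": 0,"wy": 0.01,"wz": 0.007}]}}

```text
time: 13.88
tcp_pos: [573.6, -40.2, 92.7]
ee_rot: [0.981, -0.194, -0.003, 0.001]
force: [-0.2, 0.6, -2.1]
width: 14.8
```

```bash
python3 plan.py 575.5 -39.2 80 -0.389;  python3 - <<'E'
from rig import ctrl
from h import *
a=[]
for n,b in(("top",(300,170,400,270)),("scene",(230,210,340,320))):
    d=ctrl.get_image(n);pickle.dump(d,open(n+"7.pkl","wb")); x0,y0,x1,y1=b
    a.append(cv2.resize(d["img"][y0:y1,x0:x1],(400,400),interpolation=2))
cv2.imwrite("pics/g9.png",np.hstack(a))
E
```

```text
t 13.88 p [573.6 -40.2  92.7] psi -0.390 F [-0.2  0.6 -2.1] w 14.8 q [ 0.19  0.5  -0.21  1.64  0.12  1.02 -2.02]
 d [ 0.005 -0.006  0.042]  w [ 0.004  0.01  -0.002]
```

View pics/g9.png

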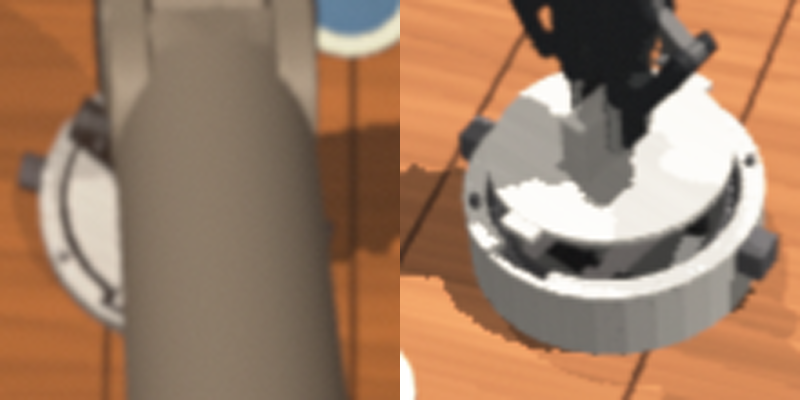

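The lid is held level above the mouth, with its +x tab at about (520,228) in the right panel, near the notch at (490,240). I'll measure its centre from the front arc.

Run:
```python
from h import *
from meas import cfit
d=pickle.load(open("scene7.pkl","rb"))
cv2.imwrite("pics/g10.png",cv2.resize(d["img"][225:300,240:340],None,fx=8,fy=8,interpolation=2))
u=64.7+3
# predicted outline for lid at TCP centre
for c in((573.6,-40.2),):
    a=np.radians(np.arange(-180,180,1)); P=np.c_[c[0]+65*np.cos(a),c[1]+65*np.sin(a),np.full(len(a),u+3-3+3)]
    im=cv2.imread("pics/g10.png"); q=(proj(d,P)-[240,225]+.5)*8
    for x,y in q: cv2.circle(im,(int(x),int(y)),1,(0,0,255),-1)
    a=np.radians(np.arange(-180,180,1)); P=np.c_[575.5+80*np.cos(a),-39.2+80*np.sin(a),np.full(len(a),46)]
    for x,y in (proj(d,P)-[240,225]+.5)*8: cv2.circle(im,(int(x),int(y)),1,(255,0,0),-1)
    y=-.389; e=np.array([np.cos(y),np.sin(y)]);f=np.array([-e[1],e[0]])
    for s in(1,-1):
        for w in(-10,10):
            p=np.r_[np.array(c)+s*e*72.5+f*w,u+2]; x,yy=((proj(d,p)-[240,225]+.5)*8)[0]; cv2.circle(im,(int(x),int(yy)),4,(0,255,0),-1)
    cv2.imwrite("pics/g11.png",im)
```

```text
(no output)
```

View pics/g11.png

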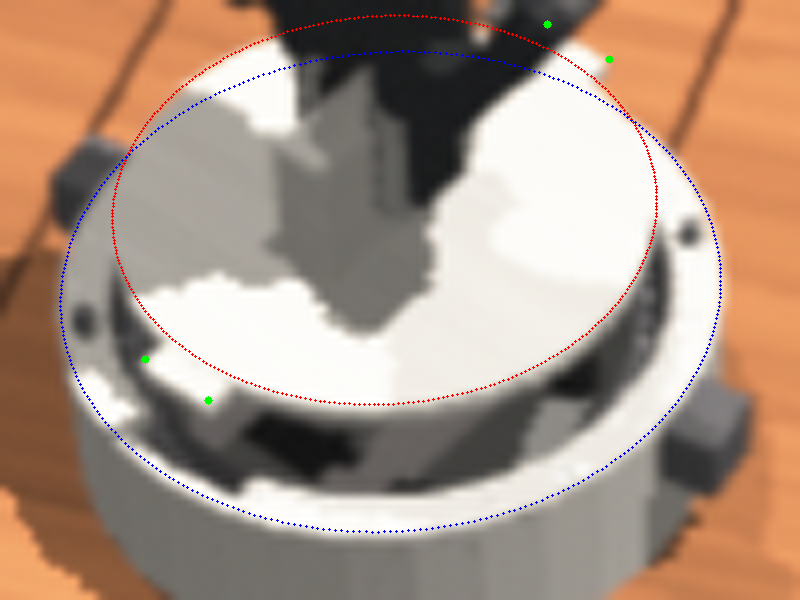

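The outline predicted from the TCP (red) and the tab corners (green) match the picture, so the lid is centred at the TCP. The rim fit (blue) matches too. I'm lowering.

Request:
{"method": "apply_moves", "body": {"series": [{"tx": 0.005,"ty": -0.005,"tz": 0.02,"wx": 0,"wy": 0.008,"wz": 0},{"tx": 0.005,"ty": -0.005,"tz": 0.045,"wx": 0,"wy": 0.008,"wz": 0},{"tx": 0.005,"ty": -0.005,"tz": 0.045,"wx": 0,"wy": 0.008,"wz": 0},{"tx": 0.005,"ty": -0.005,"tz": 0.045,"wx": 0,"wy": 0.008,"wz": 0}]}}

```text
time: 14.48
tcp_pos: [577.2, -39.1, 81.1]
ee_rot: [0.981, -0.194, 0.001, 0.001]
force: [0.5, 1.0, -1.9]
width: 14.9
```

```bash
python3 plan.py 575.5 -39.2 62 -0.389
```

```text
t 14.47 p [577.2 -39.1  81.1] psi -0.390 F [ 0.5  1.  -1.9] w 14.9 q [ 0.19  0.52 -0.21  1.65  0.12  0.99 -2.02]
 d [-0.005  0.003  0.064]  w [ 0.001 -0.006 -0.001]
```

Request:
{"method": "apply_moves", "body": {"series": [{"tx": -0.004,"ty": 0.002,"tz": 0.01,"wx": 0,"wy": -0.004,"wz": 0},{"tx": -0.004,"ty": 0.002,"tz": 0.02,"wx": 0,"wy": -0.004,"wz": 0},{"tx": -0.004,"ty": 0.002,"tz": 0.02,"wx": 0,"wy": -0.004,"wz": 0}]}}

```text
time: 14.85
tcp_pos: [575.6, -39.3, 74.7]
ee_rot: [0.981, -0.194, -0.0, 0.0]
force: [0.0, 0.7, -2.4]
width: 14.5
```

```bash
python3 plan.py 575.5 -39.2 62 -0.389
```

```text
t 14.85 p [575.6 -39.3  74.7] psi -0.390 F [ 0.   0.7 -2.4] w 14.5 q [ 0.19  0.52 -0.21  1.65  0.12  0.98 -2.02]
 d [-0.    -0.     0.042]  w [ 0.002 -0.    -0.001]
```

Request:
{"method": "apply_moves", "body": {"series": [{"tx": 0,"ty": 0,"tz": 0.01,"wx": 0,"wy": 0,"wz": 0},{"tx": 0,"ty": 0,"tz": 0.02,"wx": 0,"wy": 0,"wz": 0},{"tx": 0,"ty": 0,"tz": 0.03,"wx": 0,"wy": 0,"wz": 0},{"tx": 0,"ty": 0,"tz": 0.03,"wx": 0,"wy": 0,"wz": 0}]}}

```text
time: 15.35
tcp_pos: [575.3, -39.2, 65.2]
ee_rot: [0.981, -0.194, -0.0, 0.001]
force: [0.9, -1.0, -2.5]
width: 14.6
```

```bash
python3 plan.py 575.5 -39.2 62 -0.389
```

```text
t 15.35 p [575.3 -39.2  65.2] psi -0.390 F [ 0.9 -1.  -2.5] w 14.6 q [ 0.18  0.53 -0.2   1.66  0.13  0.96 -2.03]
 d [ 0.001 -0.     0.011]  w [ 0.002  0.001 -0.001]
```

Request:
{"method": "apply_moves", "body": {"series": [{"tx": 0,"ty": 0,"tz": 0.005,"wx": 0,"wy": 0,"wz": 0},{"tx": 0,"ty": 0,"tz": 0.01,"wx": 0,"wy": 0,"wz": 0},{"tx": 0,"ty": 0,"tz": 0.012,"wx": 0,"wy": 0,"wz": 0},{"tx": 0,"ty": 0,"tz": 0.012,"wx": 0,"wy": 0,"wz": 0}]}}

```text
time: 15.85
tcp_pos: [575.3, -39.3, 62.0]
ee_rot: [0.981, -0.194, -0.0, 0.001]
force: [-1.4, 0.2, 0.9]
width: 14.7
```

```bash
python3 plan.py 575.5 -39.2 62 -0.389;  python3 - <<'E'
from rig import ctrl
from h import *
a=[]
for n,b in(("top",(300,170,400,270)),("scene",(230,210,340,320))):
    d=ctrl.get_image(n);pickle.dump(d,open(n+"8.pkl","wb")); x0,y0,x1,y1=b
    a.append(cv2.resize(d["img"][y0:y1,x0:x1],(400,400),interpolation=2))
cv2.imwrite("pics/g12.png",np.hstack(a))
E
```

```text
t 15.85 p [575.3 -39.3  62. ] psi -0.390 F [-1.4  0.2  0.9] w 14.7 q [ 0.18  0.54 -0.2   1.66  0.13  0.95 -2.03]
 d [ 0.001 -0.     0.   ]  w [ 0.002  0.001 -0.001]
```

View pics/g12.png

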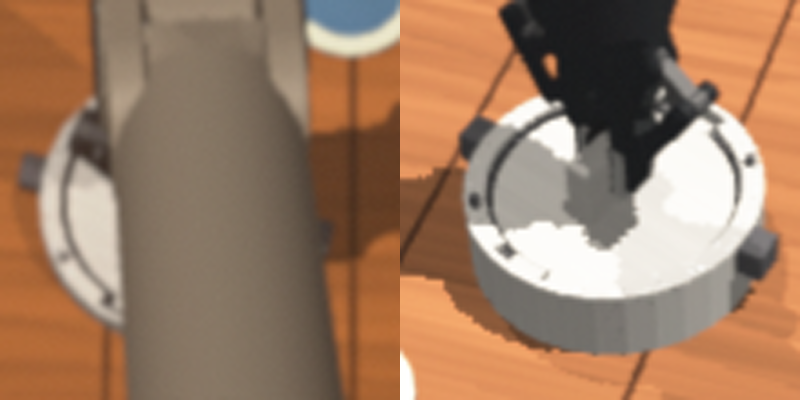

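The lid is seated: contact at TCP z 62, and the +x tab is inside its notch with gaps at (505,248) and (545,273). I'm turning it clockwise slowly.

Request:
{"method": "apply_moves", "body": {"series": [{"tx": 0,"ty": 0,"tz": 0.001,"wx": 0,"wy": 0,"wz": 0.1},{"tx": 0,"ty": 0,"tz": 0.001,"wx": 0,"wy": 0,"wz": 0.2},{"tx": 0,"ty": 0,"tz": 0.001,"wx": 0,"wy": 0,"wz": 0.3},{"tx": 0,"ty": 0,"tz": 0.001,"wx": 0,"wy": 0,"wz": 0.4},{"tx": 0,"ty": 0,"tz": 0.001,"wx": 0,"wy": 0,"wz": 0.4}]}}

```text
time: 16.58
tcp_pos: [575.7, -39.0, 62.0]
ee_rot: [0.957, -0.29, 0.0, 0.0]
force: [-0.6, 1.0, 1.6]
width: 14.8
```

```bash
python3 plan.py 575.5 -39.2 62 -1.089; python3 -c "
from rig import ctrl;print(ctrl.observe()['moment'])"
```

```text
t 16.57 p [575.7 -39.   62. ] psi -0.589 F [-0.6  1.   1.6] w 14.8 q [ 0.15  0.53 -0.16  1.67  0.1   0.95 -2.2 ]
 d [-0.     0.001  0.   ]  w [ 0.001 -0.001  1.   ]
[0.19590545 0.15902785 0.02073883]
```

Request:
{"method": "apply_moves", "body": {"series": [{"tx": 0,"ty": 0,"tz": 0,"wx": 0,"wy": 0,"wz": 0.12},{"tx": 0,"ty": 0,"tz": 0,"wx": 0,"wy": 0,"wz": 0.24},{"tx": 0,"ty": 0,"tz": 0,"wx": 0,"wy": 0,"wz": 0.36},{"tx": 0,"ty": 0,"tz": 0,"wx": 0,"wy": 0,"wz": 0.48},{"tx": 0,"ty": 0,"tz": 0,"wx": 0,"wy": 0,"wz": 0.5}]}}

```text
time: 17.2
tcp_pos: [575.8, -38.9, 62.0]
ee_rot: [0.914, -0.407, 0.0, 0.0]
force: [0.1, 0.1, 0.2]
width: 14.7
```

```bash
python3 plan.py 575.5 -39.2 62 -1.089
python3 - <<'E'
from rig import ctrl
from h import *
print(ctrl.observe()['moment'])
d=ctrl.get_image("scene"); cv2.imwrite("pics/g13.png",cv2.resize(d["img"][210:310,235:345],None,fx=6,fy=6,interpolation=2))
E
```

```text
t 17.20 p [575.8 -38.9  62. ] psi -0.837 F [0.1 0.1 0.2] w 14.7 q [ 0.11  0.53 -0.1   1.67  0.06  0.95 -2.42]
 d [0.    0.001 0.   ]  w [ 0.001 -0.002  0.503]
[0.13045929 0.13201254 0.25523509]
```

View pics/g13.png

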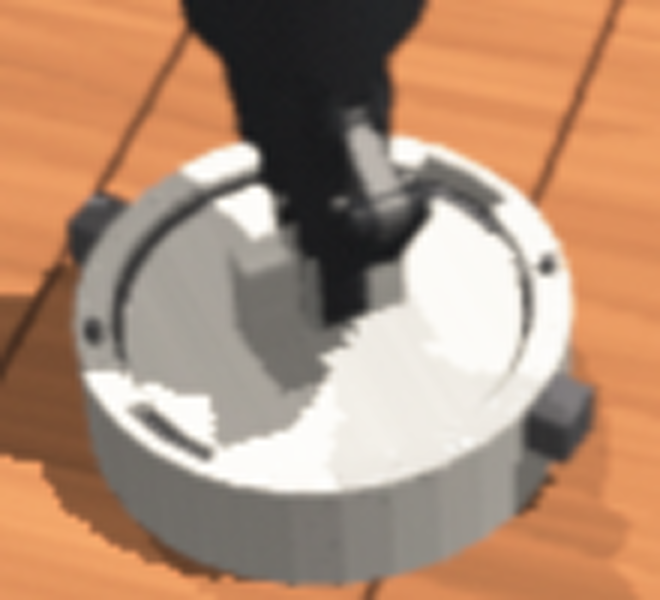

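The tabs are now under the lip, both notches look open, and a spring moment of 0.25 N m shows. I'm turning the rest.

Request:
{"method": "apply_moves", "body": {"series": [{"tx": 0,"ty": 0.001,"tz": 0,"wx": 0,"wy": 0,"wz": 0.12},{"tx": 0,"ty": 0.001,"tz": 0,"wx": 0,"wy": 0,"wz": 0.24},{"tx": 0,"ty": 0.001,"tz": 0,"wx": 0,"wy": 0,"wz": 0.36},{"tx": 0,"ty": 0.001,"tz": 0,"wx": 0,"wy": 0,"wz": 0.5},{"tx": 0,"ty": 0.001,"tz": 0,"wx": 0,"wy": 0,"wz": 0.5}]}}

```text
time: 17.88
tcp_pos: [576.0, -38.7, 62.1]
ee_rot: [0.856, -0.517, 0.001, -0.0]
force: [0.7, 0.1, -1.5]
width: 14.9
```

Request:
{"method": "apply_moves", "body": {"series": [{"tx": 0,"ty": 0,"tz": 0,"wx": 0,"wy": 0,"wz": 0},{"tx": 0,"ty": 0,"tz": 0,"wx": 0,"wy": 0,"wz": 0},{"tx": 0,"ty": 0,"tz": 0,"wx": 0,"wy": 0,"wz": 0}]}}

```text
time: 18.25
tcp_pos: [576.0, -38.7, 62.1]
ee_rot: [0.856, -0.516, 0.001, -0.0]
force: [-0.0, 0.0, -0.7]
width: 14.9
```

```bash
python3 plan.py 575.5 -39.2 62 -1.089
python3 - <<'E'
from rig import ctrl
from h import *
print(ctrl.observe()['moment'])
d=ctrl.get_image("scene"); pickle.dump(d,open("scene9.pkl","wb"));im=cv2.resize(d["img"][210:310,235:345],None,fx=6,fy=6,interpolation=2)
c=np.array([575.5,-39.2])
for y,col in((-1.087,(0,0,255)),(-.89,(255,0,0)),(-1.29,(0,255,0))):
    e=np.array([np.cos(y),np.sin(y)]);f=np.array([-e[1],e[0]])
    for s in(28,-28):
        for w in(8,-8):
            for z in (78,):
                x,v=((proj(d,np.r_[c+e*s+f*w,z])-[235,210]+.5)*6)[0]; cv2.circle(im,(int(x),int(v)),3,col,-1)
cv2.imwrite("pics/g14.png",im)
E
```

```text
t 18.25 p [576.  -38.7  62.1] psi -1.085 F [-0.   0.  -0.7] w 14.9 q [ 0.07  0.53 -0.04  1.67  0.03  0.94 -2.64]
 d [0.001 0.002 0.   ]  w [-0.002 -0.002  0.007]
[0.17765956 0.07881303 0.22189962]
```

View pics/g14.png

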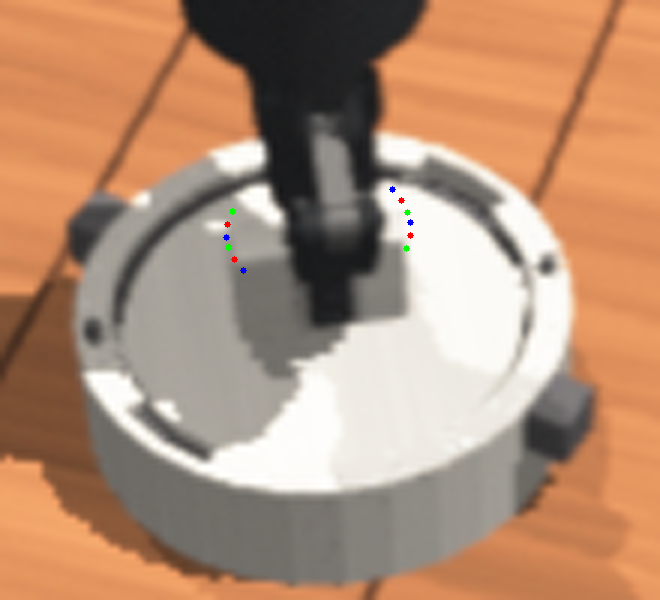

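The front top edge of the bar, from (237,260) to (405,240), lies on the -1.087 rad marks, which is about 0.70 rad clockwise of the notches and in line with the studs. Position and spring moment are steady, so I'm handing in.

```bash
python3 -c "
from rig import ctrl
o=ctrl.observe();print(o['joint_velocities'].round(3),o['width']);print(ctrl.hand_in())"
```

```text
[-0.003  0.     0.002  0.001  0.     0.001 -0.001] 14.685112318504048
the job is handed in; nothing more can be done
None
```

I packed the tin and handed the job in at about 18.3 s of the 53 s allowed. `hand_in` gives no verdict, so these are my own checks.

**Lever:** I laid the smaller lever in the empty cradle with its hook to the tin's +x and let go. In the top view its hole end was within about 1.5 mm of the fitted lever's along the tin, and the two levers sat 40.8 mm apart across (40 mm nominal). The lid covered it after that, so I did not see it again.

**Lid:** I set it through both notches; contact came at the expected height. I then turned it about 0.70 rad clockwise. At hand-in the tool yaw was -1.085 rad against an aim of -1.089, the TCP was within 1 mm of the measured tin centre, and the spring moment was about 0.22 N m. The bar matched the half-way marks in the scene picture, and the arm was still, gripping the bar at a commanded 90 N.

**Checks that disagreed or were blocked:**
- **Cameras:** the two views differed by 2–4 mm on the tin and lid positions, so I used the averages.
- **Lever grip:** the finger opening read about 12 mm on the 14 mm lever, though the lever was held firmly.
- **Top view:** the arm hid most of it at the end, so the final check used the scene view only.
- **Other things on the stool:** I did not measure them afterwards. I kept clear of them and saw no unexpected contact forces.

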